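# Pump the one-hand clamp snug on the menu stand and hold it

## Robot

A 6-joint arm with a two-finger parallel gripper is mounted at the origin on the work surface. World frame = base frame: x ahead of the robot, y to its left, z up, the work surface at z = 0. Lengths are in m, angles in rad, forces in N, time in s.
With the tool pointing down it reaches from about 0.4 to 0.825 m from the base axis. Payload 7 kg.
Tool frame: the origin (TCP) lies on the centre line of the jaws, within the pads' length; the fingertips stand 11 mm ahead of it and the grasp point (between the pads) lies 8 mm behind it; z points along the fingers, y is the direction in which the jaws open and shut (so a half turn about z gives the same grasp; the last joint's range is limited). The gripper opens to 88 mm and grips with 3 to 60 N. Pads are 19 mm wide; open, the fingers measure 130 mm over their backs; the gripper's body (78 mm by 193 mm) begins 47 mm behind the grasp point.
Start: joints at [1.637, 0.359, 0.012, 0, -1.224, -0.288], TCP at [0.149, 0.658, 0.238] pointing down, gripper open.
Joint ranges: [-3.07, 3.07], [-1.43, 2.12], [-1.02, 1.25], [-3.03, 1.67], [-3.05, -0], [-3.03, 3.03]. Speed limits (rad/s): [2.39, 2.39, 3.01, 3.14, 3.14, 3.14].

## Interface

Orientations are given as [roll, pitch, yaw] about the fixed x, y, z axes, in that order (R = Rz(yaw) Ry(pitch) Rx(roll)).
In Python, from station import * gives the robot as it stands.
- The arm moves only by the tool play_rows, never from a script. Its argument "targets" is a list of rows, each a list of 7 numbers: the turn, a rotation vector about the world's x, y, z in rad, then the shift along the world's x, y, z in m, then the opening, from 0 (shut) to 1 (fully open). A call has 1 to 12 rows; each row shifts and turns the pose as measured when the row begins; what a row does not reach is not made up. A row lasts 1/8 s, in which the tool goes at most 62.5 mm and 10.7 degrees, less where a joint would pass 70% of its speed; a pose out of reach is approached as far as the arm can. A call is refused whole if a number of a shift passes 0.0625 or a number of a turn 0.188, either way. A call with a gripper value outside its range is refused whole. The fingers move at their own pace and stop on an object; "grip_force" is the grip in N (left out, the last holds). Time passes only in rows, so rows that do not move let the fingers close. It gives the time, the measured TCP pose, the force and the opening at its end, in the units of the state.
- get_state(): the state, without advancing time (a new reading comes with each control period).
- grab_frame(name): name is "scene" or "top" or "wrist"; returns (picture, depth): 384x512x3 uint8, blue, green, red; 384x512 float32, m along the optical axis (not along the pixel's ray), 0 where there is no reading.
- camera_params(name): a dict with "camera_matrix" (3x3 intrinsics, pixels), "extrinsics" (4x4, takes a point from world to camera coordinates); the wrist camera has in their place "hand_eye" (4x4, takes a point from camera to tool coordinates, whose origin is the TCP and whose axes are the flange's). Camera axes: x right, y up, looking along -z (the intrinsics and any distortion apply to the point x, -y, -z); pixel columns grow to the right and rows downward; lengths in m; the calibration is good to about 2 mm. A picture is of the moment at which its call begins: read the wrist's pose just before it. camera_params takes no time and is no camera call.
- job_done(): hands the job in, once; it reports no verdict.
The state is a dict: "t": time; "q": joint angles; "qd": joint speeds; "joint_efforts": joint torques, N m; "eef_pos": TCP position; "ee_rot": TCP orientation; "force": force on the tool from outside, world axes, zero at the start; "moment": the same for the moment, N m; "width": finger opening in m.
Only numpy, scipy, OpenCV 4.12 (cv2) and the standard library are available. Lean on these libraries where they do the work, as an engineer would, in place of code of your own. Each camera call takes 0.05 s, during which the arm holds its last target.

## Task

Pump the trigger of the one-hand bar clamp until its sprung pad has pushed the menu stand's foot right up against the fixed jaw, then keep the trigger pulled so that the pad stays pressed about half-way in, never nearly all the way: that would crush the foot. The clamp's lock is worn out, so it grips only while the trigger is held: finish still holding the trigger back, with the stand snug. Work the clamp by its trigger only (do not touch the sliding jaw or the stand) and leave the screwdriver, shaker and cup beside the clamp where they are.

Things in the scene. Friction and masses are not known exactly. Their poses are not given: they have to be found in the camera images.
- clamp: One-hand bar clamp on a plywood board (430 x 130 x 12 mm) fixed to the table. Origin on the table under the resting trigger; +x along the bar from the black pistol grip to the sliding far jaw, z up. Black housing 44 mm wide, top at z = 75 mm, x = -115 to 52 mm. Pistol grip 34 x 28 mm at x = -109 to -75 mm, top z = 137 mm. The closing bar's tail comes out behind, below z = 34 mm, to x = -260 mm.
- trigger (a joint): Trigger travel from rest (0) to its stop (0.036 m), towards the pistol grip (clamp -x). A spring (2.7 N at rest, 4.9 N at the stop) returns it. Pulled, it drags bar and far jaw along by a ratchet (10 mm teeth: up to 10 mm of a pull may be idle); going forward it slips over the teeth and the bar stays. If let go, a pressed pad pushes bar and trigger back until 4 N or less is left.
- trigger_grip (a point): Middle of the part of the trigger to pinch, 138 mm above the table, moving with the trigger. The trigger is an upright grey post, 14 mm (clamp x) by 16 mm (clamp y), standing from the housing (z = 75 mm) to z = 155 mm. At rest it stands 75 mm in front of the pistol grip's front face.
- bar (a joint): How far the bar with its far jaw has been drawn in (m): 0 fully open, up to 0.135, closing towards the clamp's -x. The bar slides with 4 N of friction.
- pad (a joint): How far the sprung pad is pressed into the far jaw (m): 0 free, 0.016 all the way in. Spring 1 N per mm, so 8 N when half-way in; that force plus 4 N of bar and the trigger's spring is felt at the trigger.
- pad_face (a point): Centre of the front face of the sprung pad (black rubber disc, 38 mm across, 8 mm thick, on a steel stem) carried by the grey far jaw; it faces the clamp's -x, 72 mm above the table. Full travel of the pad's stem is 16 mm.
- stand_mid (a point): Centre of the wooden foot of the menu stand, a block 55 mm (x, along the bar) x 70 mm (y) x 40 mm high lying loose on the clamp's deck between the jaws, with an upright white card to 128 mm above the deck; about 0.32 kg. Seated against the fixed jaw its centre lies at x = 87.5 mm in the clamp's frame.
- driver: Screwdriver lying beside the clamp, about 200 mm long; bystander.
- cup_a: Clear plastic cup standing beside the clamp, 84 mm wide, 110 mm high; bystander, origin under its middle.
- shaker: Glass shaker with a steel cap beside the clamp, 44 mm wide, 90 mm high; bystander, origin under its middle.
- jaw_fixed (a point): Centre of the fixed jaw's face, which the stand's foot must meet: x = 60 mm, z = 70 mm in the clamp's frame, looking to +x. Grey plate 70 mm wide, top at z = 95 mm. From it a slotted wooden deck (top z = 50 mm, 100 mm wide) runs to x = 270 mm.
Not all that is in view belongs to the job. What is shaped like the part that bears stand_mid but blue or green is not meant.

How it is judged:
By the outcome, as a careful person would: the job done as asked, in the order asked, and still so for the second after the job is handed in, while the arm keeps its last pose, push and grip.
It also fails if it takes over 54 s, if anything falls off the work surface, if the arm or the gripper's body presses on something with over 40 N, if the wrist force passes 120 N, or if a joint passes its speed limit or range.

## Working session

There is one attempt and no reset: what is moved stays moved. The work goes in short steps, Python scripts to look and compute and a tool call to move; the robot and the scene stay as the last step left them, time stands still between calls to the robot, and variables do not carry over. Pictures are saved under pics/ and viewed, and the job is handed in when it is done.

Besides the shell and the picture viewer there is one more tool, called as name([rows], argument=value, ...), one row to a line, values as JSON. play_rows: Moves the arm, as the interface text tells. Its arguments: {"type":"object","properties":{"targets":{"type":"array","items":{"type":"array","items":{"type":"number"}}},"grip_force":{"type":"number"}},"required":["targets"]}

```bash
mkdir -p pics; ls; cat > h.py <<'E'
from station import *
import numpy as np, cv2
def save(n,f):
    p,d=grab_frame(n); cv2.imwrite(f'pics/{f}.png',p); np.save(f'pics/{f}.npy',d); return p,d
def world(n,u,v,d):
    c=camera_params(n); K=np.array(c['camera_matrix']); E=np.array(c['extrinsics'])
    r=np.linalg.inv(K)@[u,v,1]*d
    pc=np.array([r[0],-r[1],-r[2],1]); return (np.linalg.inv(E)@pc)[:3]
E
python3 - <<'E'
from h import *
print(get_state())
for n in('scene','top'):
    save(n,n+'0'); print(camera_params(n))
E
```

```text
pics
{'t': 0.0, 'q': array([ 1.63710829e+00,  3.59400207e-01,  1.10580233e-02, -3.65981829e-04,
       -1.22408081e+00, -2.88080451e-01]), 'qd': array([-0.00106434,  0.00067352, -0.00146649,  0.00026025,  0.00035853,
       -0.00086625]), 'joint_efforts': array([ 3.05624730e-03, -5.82729042e+01,  2.93053901e+01,  6.99692041e+00,
        7.10288499e-03, -1.56107162e-04]), 'eef_pos': array([0.14839816, 0.65800511, 0.23661083]), 'ee_rot': array([ 3.13993526e+00, -1.32337506e-04, -2.21893019e-01]), 'force': array([-0.11660663,  0.64622985,  0.21113666]), 'moment': array([ 0.00996727,  0.01106342, -0.01170353]), 'width': 0.08743518776396235}
{'camera_matrix': array([[398.12890704,   0.        , 250.24199147],
       [  0.        , 398.12890704, 192.52491167],
       [  0.        ,   0.        ,   1.        ]]), 'extrinsics': array([[-0.38500533,  0.9228632 ,  0.00971652,  0.20990459],
       [-0.65187846, -0.27937691,  0.70498441,  0.24253366],
       [ 0.65331874,  0.26508877,  0.70915624, -1.22603624],
       [ 0.        ,  0.        ,  0.        ,  1.        ]])}
{'camera_matrix': array([[355.01476845,   0.        , 250.4267794 ],
       [  0.        , 355.01476845, 195.17334507],
       [  0.        ,   0.        ,   1.        ]]), 'extrinsics': array([[ 0.01648434, -0.99985969, -0.00297775, -0.01220664],
       [ 0.97888362,  0.01553148,  0.20382745, -0.5460494 ],
       [-0.2037526 , -0.00627484,  0.9790023 , -0.72409413],
       [ 0.        ,  0.        ,  0.        ,  1.        ]])}
```

View pics/scene0.png

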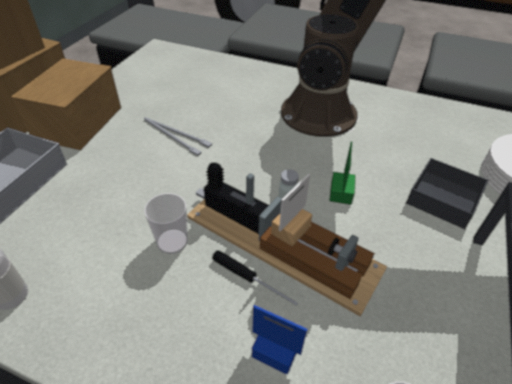

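View pics/top0.png

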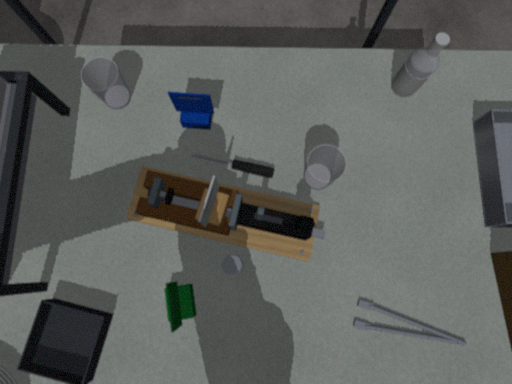

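The scene view shows the clamp with its pistol grip at about (214,175), the grey trigger at (250,185), the fixed jaw at (270,215), the wooden-foot stand at (293,222) and the far jaw at (347,250). The blue stand (278,338) and the green one (344,187) are decoys. In the top view the trigger is near (262,213) and the pistol grip near (310,227).

```bash
python3 - <<'E'
import cv2
a=cv2.imread('pics/scene0.png')[150:310,180:400]; cv2.imwrite('pics/s_c.png',cv2.resize(a,None,fx=3.6,fy=3.6,interpolation=2))
a=cv2.imread('pics/top0.png')[140:280,120:350]; cv2.imwrite('pics/t_c.png',cv2.resize(a,None,fx=3.4,fy=3.4,interpolation=2))
E
```

```text
(no output)
```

View pics/s_c.png

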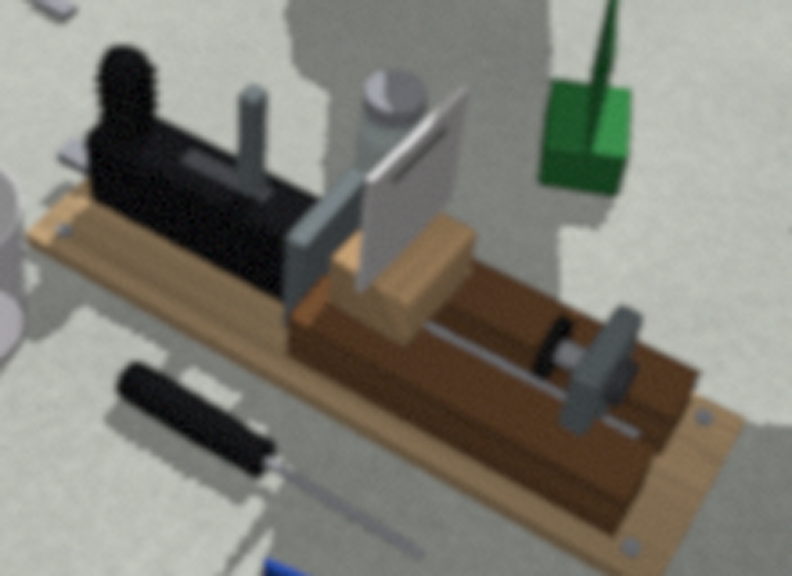

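View pics/t_c.png

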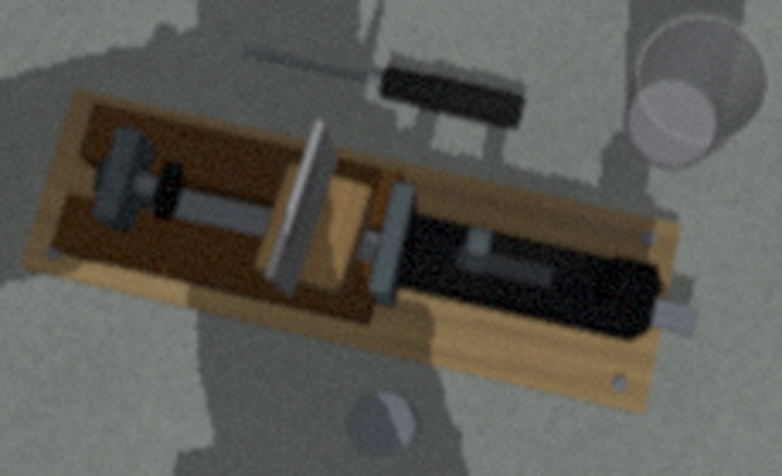

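```bash
cat >> h.py <<'E'
def onplane(n,u,v,z):
    a=world(n,u,v,0.0); b=world(n,u,v,1.0); return a+(b-a)*(z-a[2])/(b[2]-a[2])
def dep(n,f,u,v):
    d=np.load(f'pics/{f}.npy'); return world(n,u,v,d[int(round(v)),int(round(u))])
E
python3 - <<'E'
from h import *
np.set_printoptions(precision=4,suppress=True)
S=lambda x,y:(180+(x+.5)/3.6-.5,150+(y+.5)/3.6-.5)
T=lambda x,y:(120+(x+.5)/3.4-.5,140+(y+.5)/3.4-.5)
for nm,p,z in [('trig',(253,95),.155),('trigbase',(253,192),.075),('gripTop',(122,52),.137),('screwA',(63,231),.012),('screwB',(631,547),.012),('screwC',(704,417),.012)]:
    print('S',nm,onplane('scene',*S(*p),z),dep('scene','scene0',*S(*p)))
for nm,p,z in [('trig',(478,238),.155),('gripTop',(632,298),.137),('screwA',(647,238),.012),('screwB',(53,254),.012),('screwD',(620,382),.012),
 ('jawtopL',(403,185),.095),('jawtopR',(386,298),.095),('slot0',(462,262),.075),('slot1',(552,276),.075),('houseTL',(412,222),.075),('houseBL',(400,292),.075),
 ('bd1',(77,90),.012),('bd2',(25,264),.012),('bd3',(642,411),.012),('bd4',(680,217),.012)]:
    print('T',nm,onplane('top',*T(*p),z),dep('top','top0',*T(*p)))
E
```

```text
S trig [ 0.4984 -0.0218  0.155 ] [ 0.5001 -0.0212  0.1566]
S trigbase [ 0.4968 -0.0217  0.075 ] [ 0.5039 -0.0189  0.083 ]
S gripTop [ 0.4765 -0.1148  0.137 ] [ 0.477  -0.1145  0.1375]
S screwA [ 0.5211 -0.1424  0.012 ] [ 0.5235 -0.1408  0.0152]
S screwB [0.6018 0.2402 0.012 ] [0.6045 0.2399 0.0162]
S screwC [0.5034 0.2611 0.012 ] [0.5047 0.261  0.0136]
T trig [ 0.4979 -0.0231  0.155 ] [ 0.4978 -0.0231  0.1556]
T gripTop [ 0.4678 -0.1112  0.137 ] [ 0.4682 -0.1117  0.1337]
T screwA [ 0.5235 -0.1408  0.012 ] [ 0.5235 -0.1408  0.0119]
T screwB [0.5061 0.2613 0.012 ] [0.506  0.2611 0.0126]
T screwD [ 0.4267 -0.1212  0.012 ] [ 0.4266 -0.121   0.0135]
T jawtopL [0.5401 0.022  0.095 ] [0.5403 0.022  0.0938]
T jawtopR [0.4704 0.0306 0.095 ] [0.4721 0.0314 0.08  ]
T slot0 [ 0.4959 -0.0151  0.075 ] [ 0.4944 -0.015   0.0849]
T slot1 [ 0.488  -0.0711  0.075 ] [ 0.4884 -0.0713  0.0717]
T houseTL [0.5207 0.0166 0.075 ] [0.5209 0.0167 0.074 ]
T houseBL [0.4765 0.0231 0.075 ] [0.4839 0.0257 0.0132]
T bd1 [0.6216 0.2541 0.012 ] [0.6212 0.2536 0.0134]
T bd2 [0.499  0.2796 0.012 ] [0.4994 0.2808 0.0086]
T bd3 [ 0.408  -0.1355  0.012 ] [ 0.408  -0.1354  0.0122]
T bd4 [ 0.5383 -0.1635  0.012 ] [ 0.5408 -0.166  -0.0013]
```

```bash
cat >> h.py <<'E'
O=np.array([0.498,-0.0225,0.0]); a=np.deg2rad(78.35); R=np.array([[np.cos(a),-np.sin(a),0],[np.sin(a),np.cos(a),0],[0,0,1]])
def cl(p): return R.T@(np.asarray(p)-O)
E
python3 - <<'E'
from h import *
np.set_printoptions(precision=1,suppress=True)
S=lambda x,y:(180+(x+.5)/3.6-.5,150+(y+.5)/3.6-.5)
T=lambda x,y:(120+(x+.5)/3.4-.5,140+(y+.5)/3.4-.5)
for nm,p,z in [('padfront top edge',(182,168),.09),('padfront bottom',(176,215),.072),('jawtop near',(148,190),.095),('footR1',(368,185),.09),('footR2',(342,288),.09),('footL2',(258,270),.09),('cardtop1',(320,122),.178),('cardtop2',(285,295),.178),('jawfixTop',(403,185),.095),('jawfixface',(372,298),.095),('gripfront',(592,290),.137)]:
    print('T',nm,1e3*cl(onplane('top',*T(*p),z)),1e3*cl(dep('top','top0',*T(*p))))
for nm,p,z in [('padfrontleft',(543,355),.072),('padtop',(563,322),.091),('foot near corner',(404,342),.05),('footL',(333,262),.09),('footTopNear',(405,290),.09),('footTopR',(474,235),.09),('jawbottom',(290,300),.05)]:
    print('S',nm,1e3*cl(onplane('scene',*S(*p),z)),1e3*cl(dep('scene','scene0',*S(*p))))
E
```

```text
T padfront top edge [188.8 -13.9  90. ] [193.7 -17.   71.9]
T padfront bottom [189.4  13.2  72. ] [201.2   7.3  27.3]
T jawtop near [204.2   4.9  95. ] [209.6   2.2  76.7]
T footR1 [ 73.6 -28.5  90. ] [ 78.1 -36.2  50.1]
T footR2 [74.3 37.2 90. ] [74.9 36.6 84.3]
T footL2 [126.9  37.6  90. ] [127.5  37.3  86.7]
T cardtop1 [ 97.7 -40.4 178. ] [ 97.6 -40.3 178.5]
T cardtop2 [ 93.1  56.4 178. ] [113.6  45.3  49. ]
T jawfixTop [ 52.1 -32.2  95. ] [ 52.2 -32.5  93.8]
T jawfixface [54.7 39.6 95. ] [58.6 35.1 49.2]
T gripfront [-69.9  12.1 137. ] [-75.4   3.3  75.8]
S padfrontleft [196.   -6.8  72. ] [197.7 -13.1  80.1]
S padtop [199.    4.5  91. ] [198.8   5.2  90.2]
S foot near corner [122.8 -26.4  50. ] [124.1 -29.3  54. ]
S footL [ 75.  -29.2  90. ] [ 73.2 -25.9  85.6]
S footTopNear [118.  -23.8  90. ] [118.2 -24.2  90.6]
S footTopR [130.   33.3  90. ] [130.2  32.7  90.7]
S jawbottom [ 53.3 -37.7  50. ] [ 50.6 -33.2  43.5]
```

play_rows([
  [0, 0, -0.15, 0.03, -0.05, 0.01, 0.6],
  [0, 0, -0.15, 0.03, -0.05, 0.01, 0.6],
  [0, 0, -0.15, 0.03, -0.05, 0.01, 0.6],
  [0, 0, -0.15, 0.03, -0.05, 0, 0.6],
  [0, 0, -0.15, 0.03, -0.05, 0, 0.6],
  [0, 0, -0.15, 0.03, -0.05, 0, 0.6],
  [0, 0, -0.15, 0.03, -0.05, 0, 0.6],
  [0, 0, -0.1, 0.02, -0.05, 0, 0.6],
], grip_force=40)

```text
t: 1.1
eef_pos: [0.381, 0.2465, 0.263]
ee_rot: [3.135, -0.002, -1.404]
force: [1.0, -0.2, -0.2]
width: 0.0525
```

The foot spans clamp x of about 72–126 mm, the pad face is at about 193 mm, and the fixed jaw is where the description puts it. That leaves about 86 mm of bar to draw in. Next I move above the trigger.

play_rows([
  [0, 0, -0.1, 0.025, -0.055, 0, 0.55],
  [0, 0, -0.1, 0.025, -0.055, -0.01, 0.55],
  [0, 0, -0.1, 0.025, -0.055, -0.01, 0.55],
  [0, 0, -0.07, 0.023, -0.055, -0.01, 0.55],
  [0, 0, 0, 0.019, -0.049, -0.01, 0.55],
  [0, 0, 0, 0, 0, 0, 0.55],
])

```text
t: 1.85
eef_pos: [0.4994, -0.0343, 0.2216]
ee_rot: [3.135, -0.001, -1.791]
force: [-0.5, 0.4, 0.4]
width: 0.0481
```

```bash
python3 - <<'E'
from h import *
s=get_state(); print(s['t'],s['eef_pos'],s['ee_rot'],1e3*cl(s['eef_pos']))
save('wrist','w1'); save('scene','s1'); c=camera_params('wrist'); print(c)
E
```

```text
1.85 [ 0.49941196 -0.0343163   0.22155605] [ 3.13466614e+00 -1.14943249e-03 -1.79126905e+00] [-11.28775785  -3.76897171 221.55605233]
{'camera_matrix': array([[272.07551091,   0.        , 251.30070928],
       [  0.        , 272.07551091, 194.88063457],
       [  0.        ,   0.        ,   1.        ]]), 'hand_eye': array([[-4.99784540e-04,  9.62229043e-01,  2.72240738e-01,
         7.15946376e-02],
       [ 9.99999836e-01,  4.05128843e-04,  4.03898846e-04,
         9.98445564e-04],
       [ 2.78350625e-04,  2.72240896e-01, -9.62229088e-01,
        -1.46991844e-01],
       [ 0.00000000e+00,  0.00000000e+00,  0.00000000e+00,
         1.00000000e+00]])}
```

View pics/w1.png

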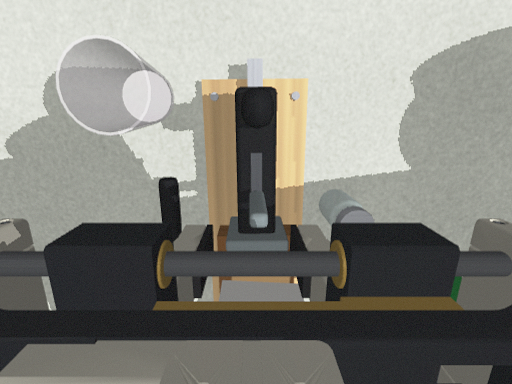

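View pics/s1.png

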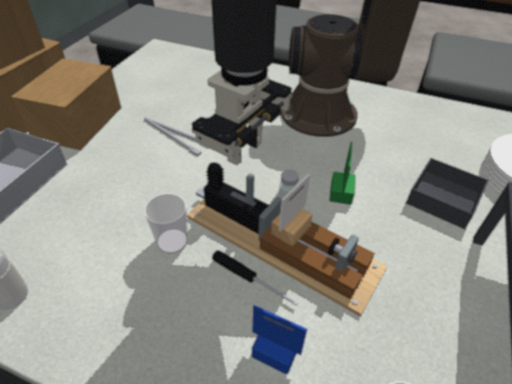

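The wrist view shows the grey trigger post at about (258,208) ahead of the fingers, with the pistol grip at (257,105), the cup at the upper left and the shaker at (350,210). I'll enlarge the crop and measure the trigger.

```bash
cat >> h.py <<'E'
from scipy.spatial.transform import Rotation as Ro
def wristpt(f,u,v,s,z=None):
    c=camera_params('wrist'); K=np.array(c['camera_matrix']); H=np.array(c['hand_eye'])
    d=np.load(f'pics/{f}.npy')[int(round(v)),int(round(u))]
    Rt=Ro.from_euler('xyz',s['ee_rot']).as_matrix()
    def w(d):
        r=np.linalg.inv(K)@[u,v,1]*d
        return Rt@(H@np.array([r[0],-r[1],-r[2],1]))[:3]+s['eef_pos']
    if z is None: return w(d)
    A,B=w(0.),w(1.); return A+(B-A)*(z-A[2])/(B[2]-A[2])
E
python3 - <<'E'
from h import *
np.set_printoptions(precision=1,suppress=True)
s=get_state()
im=cv2.imread('pics/w1.png')[80:250,190:340]; cv2.imwrite('pics/w1c.png',cv2.resize(im,None,fx=3.5,fy=3.5,interpolation=2))
for v in range(186,230,3): print(v,[(u,1e3*cl(wristpt('w1',u,v,s))) for u in (250,257,264)])
E
```

```text
186 [(250, array([-7.6, -3. , 75.4])), (257, array([-7.9,  4.8, 77.2])), (264, array([-7.7, 12.6, 76.9]))]
189 [(250, array([-4.2, -3. , 75.5])), (257, array([-4.5,  4.8, 77.3])), (264, array([-3.8, 12.6, 75.2]))]
192 [(250, array([-2.3, -3. , 81.6])), (257, array([-4.1,  4.5, 88.3])), (264, array([-0.6, 12.6, 76.1]))]
195 [(250, array([-2.5, -3.1, 94.2])), (257, array([ -4.4,   4.1, 101.3])), (264, array([ 3.1, 12.6, 75.4]))]
198 [(250, array([ -2.3,  -3.1, 104.7])), (257, array([ -4.4,   3.9, 112.2])), (264, array([ -2.3,  11.1, 105.4]))]
201 [(250, array([ -2.6,  -3.1, 116.1])), (257, array([ -4. ,   3.6, 121. ])), (264, array([ -3.5,  10.4, 119.6]))]
204 [(250, array([ -2.5,  -3.1, 125.2])), (257, array([ -4.4,   3.4, 131.5])), (264, array([ -3.6,   9.9, 129.5]))]
207 [(250, array([ -2.7,  -3.1, 134.8])), (257, array([ -4.3,   3.2, 140.1])), (264, array([ -3.3,   9.5, 137.4]))]
210 [(250, array([ -2.4,  -3.1, 142.3])), (257, array([ -4.1,   3. , 147.6])), (264, array([ -3.9,   9. , 147.3]))]
213 [(250, array([ -2.6,  -3.1, 150.8])), (257, array([ -3.5,   2.8, 153.6])), (264, array([ -3.1,   8.7, 152.8]))]
216 [(250, array([ -1. ,  -3.1, 153.7])), (257, array([ -1.2,   2.8, 154.7])), (264, array([ -1.4,   8.6, 155.3]))]
219 [(250, array([  1.6,  -3.2, 154. ])), (257, array([  1.2,   2.7, 155.5])), (264, array([  1.2,   8.6, 155.6]))]
222 [(250, array([  4.7,  -3.2, 153. ])), (257, array([  3.9,   2.7, 155.3])), (264, array([  3.6,   8.6, 156.4]))]
225 [(250, array([38.5, -3.7, 76.5])), (257, array([  6.6,   2.7, 155.4])), (264, array([  6.5,   8.6, 155.8]))]
228 [(250, array([42.1, -3.8, 76.9])), (257, array([42.8,  4.4, 75.7])), (264, array([42.9, 12.5, 75.6]))]
```

View pics/w1c.png

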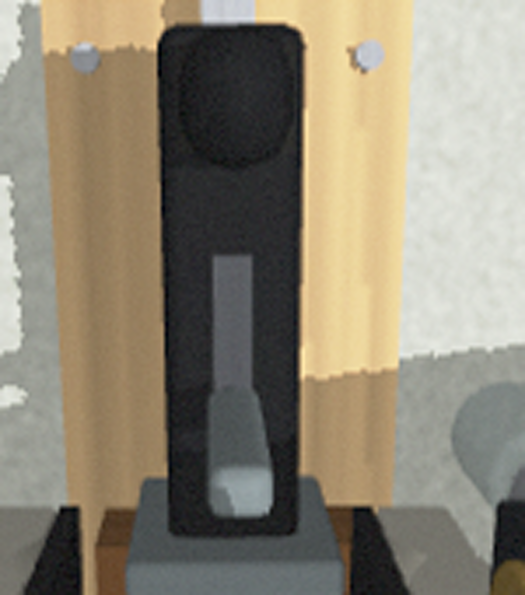

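Against the wrist view the trigger centre lies at clamp (+2,+4) mm. The fixed cameras gave (0,0), so I'll aim between the two. I go down with wide fingers and check in the scene view before closing.

play_rows([
  [0, 0, 0.016, -0.0035, 0.013, 0, 0.55],
  [0, 0, 0, 0, 0, -0.03, 0.55],
  [0, 0, 0, 0, 0, -0.03, 0.55],
  [0, 0, 0, 0, 0, -0.022, 0.55],
  [0, 0, 0, 0, 0, 0, 0.55],
])

```text
t: 2.58
eef_pos: [0.4949, -0.0094, 0.1414]
ee_rot: [3.141, 0.004, -1.759]
force: [0.9, 0.2, 0.8]
width: 0.0481
```

```bash
python3 - <<'E'
from h import *
s=get_state(); print(s['t'],s['eef_pos'],s['ee_rot'],1e3*cl(s['eef_pos']),s['force'])
p,_=save('scene','s2'); cv2.imwrite('pics/s2c.png',cv2.resize(p[130:260,180:330],None,fx=4.5,fy=4.5,interpolation=2))
p,_=save('wrist','w2')
E
```

```text
2.575 [ 0.4948943  -0.00938023  0.14143514] [ 3.1412839   0.00365405 -1.75863335] [ 12.22235052   5.69102672 141.43514082] [0.86704066 0.16343053 0.81201906]
```

View pics/s2c.png

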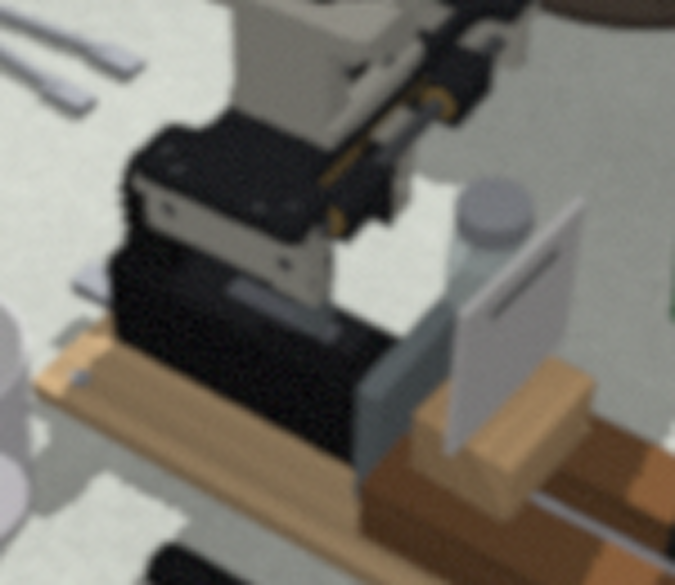

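View pics/w2.png

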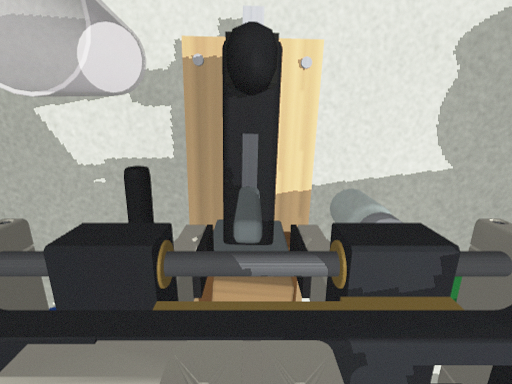

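```bash
python3 - <<'E'
from h import *
np.set_printoptions(precision=1,suppress=True)
s=get_state(); print(s['t'],s['eef_pos'],1e3*cl(s['eef_pos']),s['qd'],np.degrees(s['ee_rot']))
im=cv2.imread('pics/w2.png')[120:290,170:340]; cv2.imwrite('pics/w2c.png',cv2.resize(im,None,fx=3.5,fy=3.5,interpolation=2))
for v in range(186,246,5): print(v,[1e3*cl(wristpt('w2',u,v,s)) for u in (235,240,248,256,262)])
E
```

```text
2.675 [ 0.5 -0.   0.1] [ 12.4   4.2 143.2] [-0. -0.  0.  0. -0.  0.] [-179.8    0.3 -100.8]
186 [array([-5.4, -8.6, 75.4]), array([-5.4, -4.6, 75. ]), array([-6. ,  1.9, 77. ]), array([-6.3,  8.4, 77.7]), array([-5.7, 13.3, 75.3])]
191 [array([-1. , -8.7, 74.8]), array([-5.7, -3.9, 91.7]), array([-6.8,  2.2, 95.1]), array([-6.1,  8.2, 92.4]), array([-1.8, 13.4, 76.2])]
196 [array([ 2.9, -8.6, 75.9]), array([ -6. ,  -3.3, 106.1]), array([ -6.8,   2.4, 108.6]), array([ -6.4,   8. , 106.7]), array([ 2.9, 13.5, 74.8])]
201 [array([ 6.9, -8.6, 76.9]), array([ -6.4,  -2.7, 119. ]), array([ -6.8,   2.6, 120.1]), array([ -6.4,   7.8, 118.4]), array([ 6.6, 13.6, 76.8])]
206 [array([11.9, -8.7, 74.9]), array([ -6.3,  -2.3, 129.1]), array([ -7.2,   2.7, 131.7]), array([ -6.6,   7.7, 129.6]), array([11. , 13.7, 76.5])]
211 [array([15.9, -8.6, 76.1]), array([ -6.6,  -1.8, 139.4]), array([ -6.8,   2.9, 139.6]), array([ -6.3,   7.6, 138. ]), array([15.9, 13.9, 74.9])]
216 [array([ -4. ,  -4.7, 140.7]), array([ -7. ,  -1.4, 148.6]), array([ -6.9,   3. , 148.2]), array([ -6.1,   7.5, 145.8]), array([20.5, 14. , 74.6])]
221 [array([ -5. ,  -4. , 151.3]), array([ -5.9,  -1.2, 153.4]), array([ -5.8,   3.1, 152.9]), array([ -6. ,   7.4, 153.4]), array([24.6, 14.1, 75.4])]
226 [array([ -2.7,  -4. , 152.7]), array([ -3.7,  -1.2, 154.9]), array([ -4.1,   3.1, 155.9]), array([ -3.3,   7.4, 153.8]), array([ -2.6,  10.7, 151.9])]
231 [array([ -0.8,  -3.8, 155. ]), array([ -0.9,  -1.1, 155.3]), array([ -1.2,   3.2, 155.8]), array([ -1. ,   7.4, 155.1]), array([  0.1,  10.8, 152.5])]
236 [array([  2.7,  -3.9, 153.8]), array([  2.2,  -1.1, 154.7]), array([  1.1,   3.2, 157.1]), array([  1.8,   7.5, 155.3]), array([39. , 14.5, 74.2])]
241 [array([43.4, -8.7, 75.7]), array([  5.2,  -1.1, 154.8]), array([  5.3,   3.2, 154.4]), array([  5.3,   7.6, 154.3]), array([42.8, 14.5, 76.2])]
```

View pics/w2c.png

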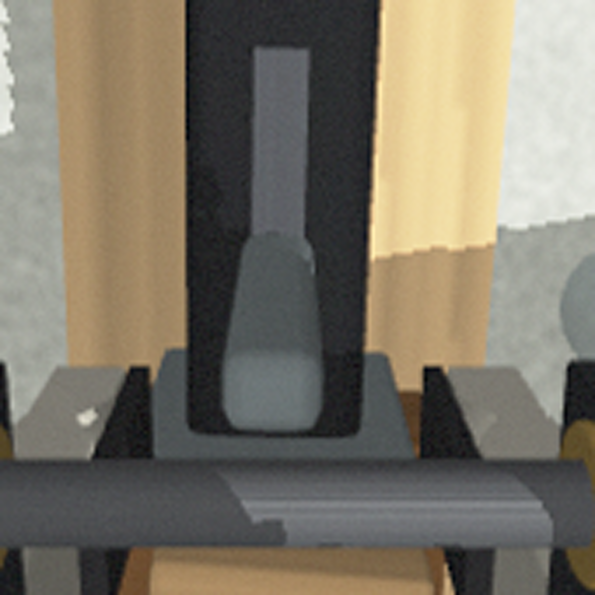

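play_rows([
  [0, 0, -0.015, -0.0005, -0.0125, 0, 0.55],
  [0, 0, 0, 0, 0, -0.012, 0.55],
  [0, 0, 0, 0, 0, 0, 0.55],
  [0, 0, 0, 0, 0, 0, 0.55],
])

```text
t: 3.18
eef_pos: [0.4971, -0.0221, 0.133]
ee_rot: [-3.135, 0.007, -1.774]
force: [0.2, -0.4, 0.5]
width: 0.0484
```

```bash
python3 - <<'E'
from h import *
s=get_state(); print(s['t'],s['eef_pos'],s['ee_rot'],1e3*cl(s['eef_pos']),s['force'],s['qd'])
p,_=save('scene','s3'); cv2.imwrite('pics/s3c.png',cv2.resize(p[130:260,180:330],None,fx=4.5,fy=4.5,interpolation=2))
p,_=save('wrist','w3')
E
```

```text
3.175 [ 0.49714124 -0.02212202  0.13298133] [-3.13482851  0.00699865 -1.77413082] [  0.19678061   0.9174     132.98132685] [ 0.20893682 -0.43858922  0.48307156] [-0.00228136  0.00395087 -0.00828996 -0.00318474  0.00222867  0.00123851]
```

View pics/s3c.png

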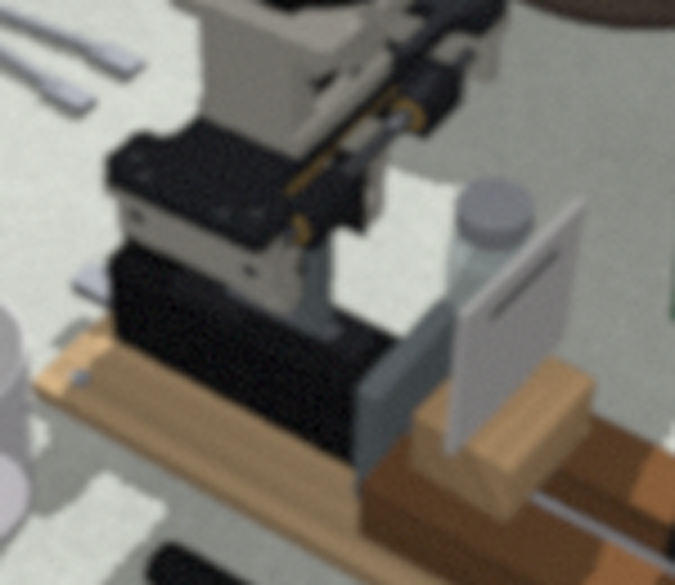

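View pics/w3.png

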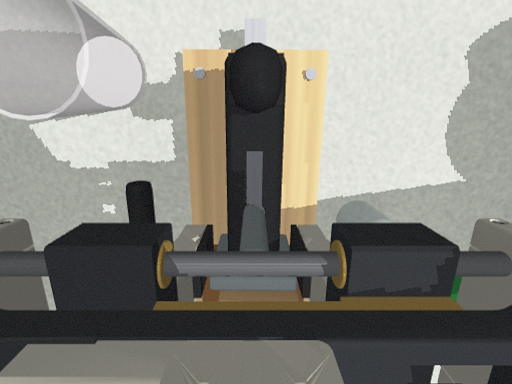

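play_rows([
  [0, 0, 0, -0.001, 0, -0.002, 0.3],
  [0, 0, 0, 0, 0, 0, 0.25],
  [0, 0, 0, 0, 0, 0, 0.1],
  [0, 0, 0, 0, 0, 0, 0.1],
  [0, 0, 0, 0, 0, 0, 0.1],
], grip_force=20)

```text
t: 3.9
eef_pos: [0.4957, -0.0219, 0.1309]
ee_rot: [-3.136, 0.007, -1.774]
force: [1.4, -0.4, 0.1]
width: 0.0161
```

```bash
python3 - <<'E'
from h import *
s=get_state(); print(s['t'],s['eef_pos'],s['ee_rot'],1e3*cl(s['eef_pos']),R.T@s['force'],s['moment'],s['width'])
E
```

```text
3.9 [ 0.49569734 -0.02188332  0.13090697] [-3.13561769  0.00697378 -1.77422394] [  0.1389904    2.3797474  130.90696574] [-0.14162178 -1.50919511  0.08511714] [ 0.15776542  0.10857167 -0.07908853] 0.016074540779437534
```

The trigger is pinched: width 16.1 mm matches the post, and the side force is small. First pull.

play_rows([
  [0, 0, 0, -0.002, -0.01, 0, 0.1],
  [0, 0, 0, -0.002, -0.01, 0, 0.1],
  [0, 0, 0, -0.001, -0.005, 0, 0.1],
  [0, 0, 0, 0, 0, 0, 0.1],
], grip_force=45)

```text
t: 4.4
eef_pos: [0.4907, -0.0452, 0.1309]
ee_rot: [-3.135, 0.012, -1.774]
force: [0.2, 4.4, 0.4]
width: 0.0155
```

```bash
cat > st.py <<'E'
from h import *
np.set_printoptions(precision=2,suppress=True)
s=get_state(); print(round(s['t'],3),'clamp',1e3*cl(s['eef_pos']),'rot',np.degrees(s['ee_rot']),'F',R.T@s['force'],'w',1e3*s['width'])
E
python3 st.py
```

```text
4.4 clamp [-23.69   2.52 130.93] rot [-179.64    0.7  -101.67] F [4.33 0.74 0.36] w 15.471805591249787
```

play_rows([
  [0, 0, 0, -0.0016, -0.008, 0, 0.1],
  [0, 0, 0, -0.0004, -0.002, 0, 0.1],
])

```text
t: 4.65
eef_pos: [0.4889, -0.054, 0.1309]
ee_rot: [-3.135, 0.015, -1.774]
force: [-0.5, 9.9, 0.2]
width: 0.0163
```

```bash
python3 st.py; python3 - <<'E'
from h import *
p,_=save('scene','s4'); cv2.imwrite('pics/s4c.png',cv2.resize(p[130:310,180:400],None,fx=3.3,fy=3.3,interpolation=2))
E
python3 st.py
```

```text
4.65 clamp [-32.71   2.6  130.92] rot [-179.63    0.87 -101.67] F [9.62 2.51 0.16] w 16.256406880806313
4.7 clamp [-32.71   2.59 130.93] rot [-179.63    0.86 -101.66] F [7.5  1.6  1.51] w 15.2815958758757
```

View pics/s4c.png

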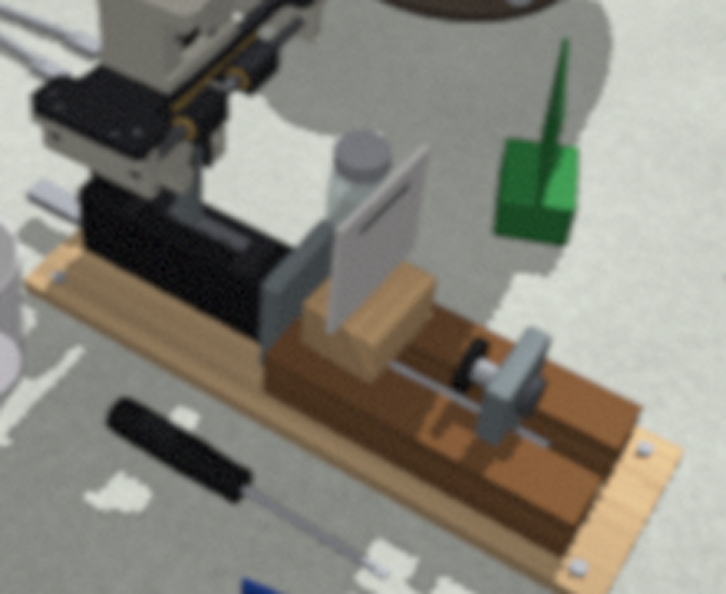

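play_rows([
  [0, 0, 0, 0.002, 0.01, 0, 0.1],
  [0, 0, 0, 0.002, 0.01, 0, 0.1],
  [0, 0, 0, 0.002, 0.01, 0, 0.1],
  [0, 0, 0, 0.0003, 0.0015, 0, 0.1],
  [0, 0, 0, 0, 0, 0, 0.1],
])

```text
t: 5.32
eef_pos: [0.4957, -0.0218, 0.1309]
ee_rot: [-3.135, 0.012, -1.773]
force: [1.5, -3.3, 0.2]
width: 0.0156
```

```bash
python3 st.py; python3 - <<'E'
from h import *
np.set_printoptions(precision=1,suppress=True)
print(1e3*cl(onplane('scene',180+478/3.3,130+343/3.3,.091)),1e3*cl(dep('scene','s4',180+478/3.3,130+345/3.3)))
E
```

```text
5.325 clamp [  0.22   2.41 130.92] rot [-179.64    0.68 -101.58] F [-2.97 -2.18  0.16] w 15.556371914044098
[175.5   3.6  91. ] [176.4   1.7  91.7]
```

Bar drawn in by about 23 mm on the first stroke. Second stroke, then return.

play_rows([
  [0, 0, 0, -0.002, -0.01, 0, 0.1],
  [0, 0, 0, -0.002, -0.01, 0, 0.1],
  [0, 0, 0, -0.002, -0.01, 0, 0.1],
  [0, 0, 0, -0.0006, -0.003, 0, 0.1],
  [0, 0, 0, -0.0002, -0.001, 0, 0.1],
])

```text
t: 5.95
eef_pos: [0.4893, -0.0517, 0.1309]
ee_rot: [-3.134, 0.022, -1.774]
force: [0.3, 8.3, 1.2]
width: 0.0161
```

```bash
python3 st.py; python3 - <<'E'
from h import *
p,_=save('scene','s5'); cv2.imwrite('pics/s5c.png',cv2.resize(p[130:310,180:400],None,fx=3.3,fy=3.3,interpolation=2))
E
python3 st.py
```

```text
5.95 clamp [-30.35   2.58 130.93] rot [-179.55    1.27 -101.62] F [8.17 1.42 1.19] w 16.11300509718075
6.0 clamp [-30.32   2.59 130.93] rot [-179.55    1.27 -101.61] F [7.2  0.87 1.14] w 15.916900914569148
```

View pics/s5c.png

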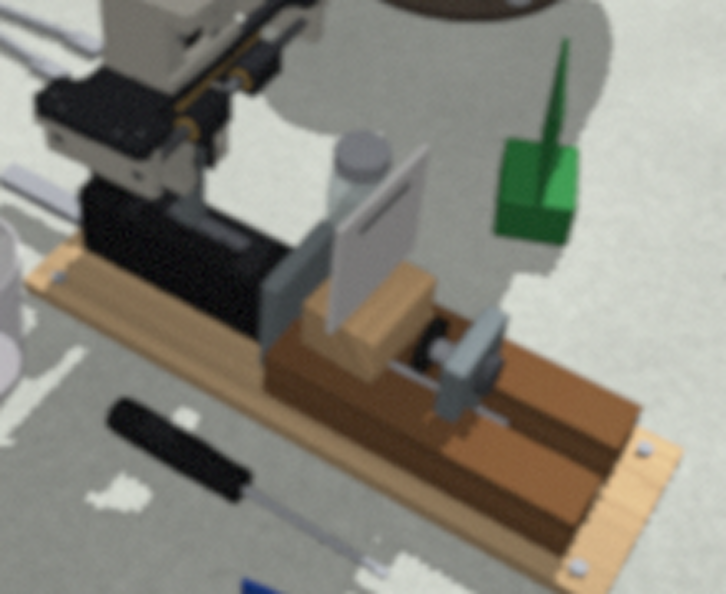

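```bash
cat >> st.py <<'E'
Rd=Ro.from_euler('xyz',[np.pi,0,-np.deg2rad(101.65)]); print('corr rotvec',(Rd*Ro.from_euler('xyz',s['ee_rot']).inv()).as_rotvec().round(4))
E
python3 st.py; python3 - <<'E'
from h import *
np.set_printoptions(precision=1,suppress=True)
for p in ((438,322),(432,328)):print(1e3*cl(onplane('scene',180+p[0]/3.3,130+p[1]/3.3,.091)),1e3*cl(dep('scene','s5',180+p[0]/3.3,130+p[1]/3.3)))
E
```

```text
6.0 clamp [-30.32   2.59 130.93] rot [-179.55    1.27 -101.61] F [7.2  0.87 1.14] w 15.916900914569148
corr rotvec [-0.02  0.01 -0.  ]
[148.5   4.4  91. ] [148.5   4.3  91.2]
[147.7  -1.7  91. ] [147.2  -0.4  89.3]
```

play_rows([
  [-0.005, 0.0025, 0, 0.002, 0.01, 0, 0.1],
  [-0.005, 0.0025, 0, 0.002, 0.01, 0, 0.1],
  [-0.005, 0.0025, 0, 0.0017, 0.0085, 0, 0.1],
  [-0.003, 0.002, 0, 0, 0, 0, 0.1],
  [0, 0, 0, 0, 0, 0, 0.1],
])

```text
t: 6.62
eef_pos: [0.4957, -0.0218, 0.1309]
ee_rot: [-3.139, 0.0, -1.774]
force: [1.2, -3.3, -0.6]
width: 0.0158
```

```bash
python3 st.py
```

```text
6.625 clamp [  0.19   2.41 130.91] rot [-179.84    0.01 -101.63] F [-2.96 -1.83 -0.59] w 15.779425170270967
corr rotvec [ 0.  0. -0.]
```

Third stroke, with force checks near the end.

play_rows([
  [-0.001, 0, 0, -0.002, -0.01, 0, 0.1],
  [-0.001, 0, 0, -0.002, -0.01, 0, 0.1],
  [0, 0, 0, 0, 0, 0, 0.1],
])

```text
t: 7.0
eef_pos: [0.4921, -0.0385, 0.1309]
ee_rot: [-3.138, 0.004, -1.774]
force: [0.3, 3.4, -1.2]
width: 0.0158
```

```bash
python3 st.py
```

```text
7.0 clamp [-16.86   2.51 130.92] rot [-179.77    0.22 -101.65] F [ 3.38  0.42 -1.22] w 15.82714012170817
corr rotvec [-0.  0. -0.]
```

play_rows([
  [-0.001, 0, 0, -0.0018, -0.009, 0, 0.1],
  [-0.001, 0, 0, -0.001, -0.005, 0, 0.1],
  [0, 0, 0, 0, 0, 0, 0.1],
])

```text
t: 7.38
eef_pos: [0.4899, -0.049, 0.1309]
ee_rot: [-3.137, 0.007, -1.774]
force: [0.7, 4.3, -0.4]
width: 0.0157
```

```bash
python3 st.py; python3 - <<'E'
from h import *
p,_=save('scene','s6'); cv2.imwrite('pics/s6c.png',cv2.resize(p[170:280,240:370],None,fx=5,fy=5,interpolation=2))
E
python3 st.py
```

```text
7.375 clamp [-27.57   2.59 130.94] rot [-179.71    0.4  -101.64] F [ 4.36  0.14 -0.43] w 15.73731701891031
corr rotvec [-0.01  0.01 -0.  ]
7.425 clamp [-27.58   2.59 130.93] rot [-179.71    0.39 -101.63] F [ 5.11  0.53 -0.15] w 15.7177888305973
corr rotvec [-0.01  0.01 -0.  ]
```

View pics/s6c.png

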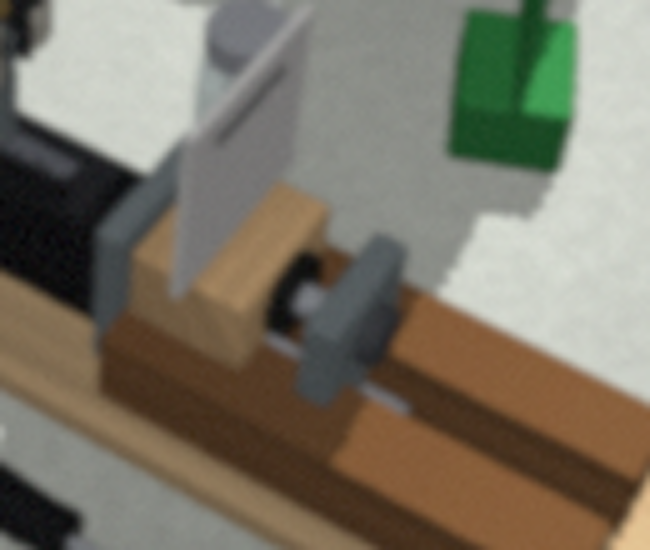

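The pad (295,295) now pushes the foot, and a small gap to the fixed jaw seems left near (133,250). I continue slowly to about -33 mm.

play_rows([
  [-0.002, 0.001, 0, -0.0008, -0.004, 0, 0.1],
  [-0.002, 0.001, 0, -0.0004, -0.002, 0, 0.1],
  [0, 0, 0, 0, 0, 0, 0.1],
])

```text
t: 7.8
eef_pos: [0.4893, -0.0517, 0.1309]
ee_rot: [-3.137, 0.007, -1.774]
force: [0.7, 4.6, -0.6]
width: 0.0158
```

```bash
python3 st.py; python3 - <<'E'
from h import *
p,_=save('scene','s7'); cv2.imwrite('pics/s7c.png',cv2.resize(p[170:280,240:370],None,fx=5,fy=5,interpolation=2))
p,_=save('top','t7'); cv2.imwrite('pics/t7c.png',cv2.resize(p[150:260,130:280],None,fx=5,fy=5,interpolation=2))
E
python3 st.py
```

```text
7.8 clamp [-30.37   2.62 130.92] rot [-179.75    0.39 -101.62] F [ 4.65  0.21 -0.58] w 15.789577117533039
corr rotvec [-0.01  0.01 -0.  ]
7.9 clamp [-30.59   2.63 130.91] rot [-179.75    0.37 -101.62] F [ 4.97 -0.2   0.42] w 15.740972835467804
corr rotvec [-0.01  0.01 -0.  ]
```

View pics/s7c.png

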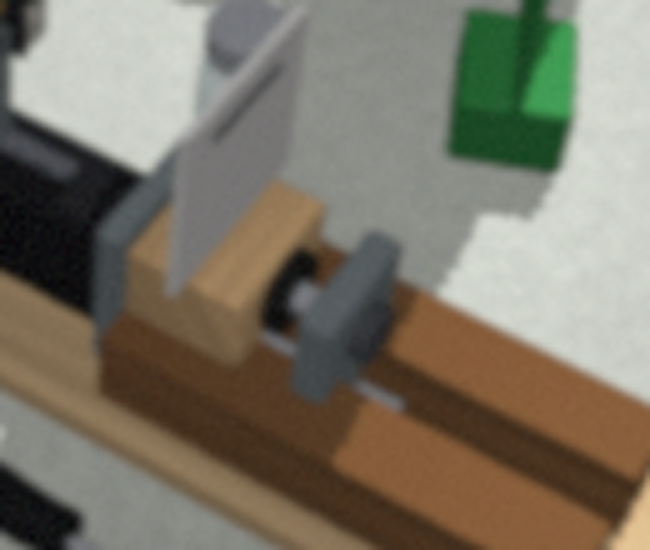

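View pics/t7c.png

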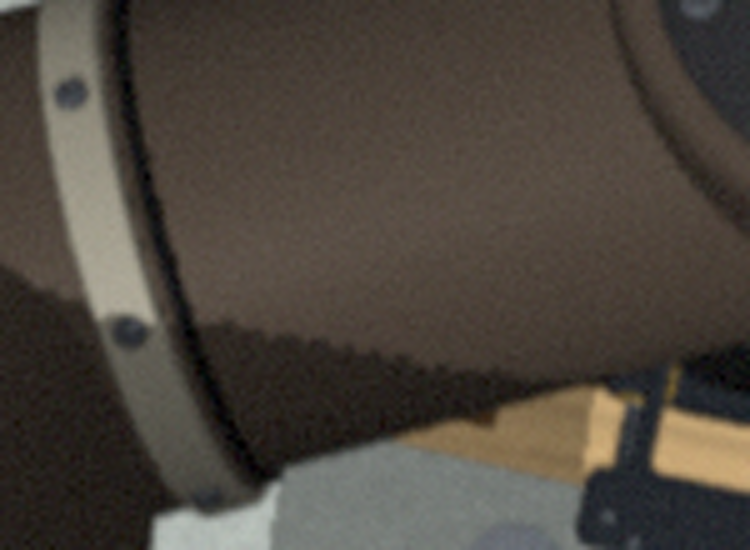

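```bash
python3 - <<'E'
from h import *
np.set_printoptions(precision=1,suppress=True)
for f,pts in (('s6',[((242,365),.05),((133,240),.09),((328,210),.09),((240,308),.09),((285,325),.06)]),('s7',[((238,362),.05),((128,236),.09),((324,206),.09),((237,305),.09)])):
  for p,z in pts: print(f,p,1e3*cl(onplane('scene',240+(p[0]+.5)/5-.5,170+(p[1]+.5)/5-.5,z)))
E
```

```text
s6 (242, 365) [113.7 -26.4  50. ]
s6 (133, 240) [ 58.4 -25.2  90. ]
s6 (328, 210) [115.4  34.3  90. ]
s6 (240, 308) [112.  -31.1  90. ]
s6 (285, 325) [121.   -5.8  60. ]
s7 (238, 362) [111.6 -26.   50. ]
s7 (128, 236) [ 55.5 -24.6  90. ]
s7 (324, 206) [112.9  35.3  90. ]
s7 (237, 305) [110.2 -30.5  90. ]
```

play_rows([
  [-0.002, 0.001, 0, 0.002, 0.01, 0, 0.1],
  [-0.002, 0.001, 0, 0.002, 0.01, 0, 0.1],
  [-0.001, 0.001, 0, 0.0015, 0.0075, 0, 0.1],
  [0, 0, 0, 0, 0, 0, 0.1],
])

```text
t: 8.4
eef_pos: [0.4957, -0.022, 0.1309]
ee_rot: [-3.139, 0.001, -1.773]
force: [0.5, 1.7, -1.2]
width: 0.0163
```

```bash
python3 st.py; python3 - <<'E'
from h import *
p,_=save('scene','s8'); cv2.imwrite('pics/s8c.png',cv2.resize(p[170:280,240:370],None,fx=5,fy=5,interpolation=2))
E
```

```text
8.4 clamp [  0.06   2.37 130.92] rot [-179.83    0.04 -101.6 ] F [ 1.73 -0.11 -1.23] w 16.28752946317949
corr rotvec [-0.  0. -0.]
```

View pics/s8c.png

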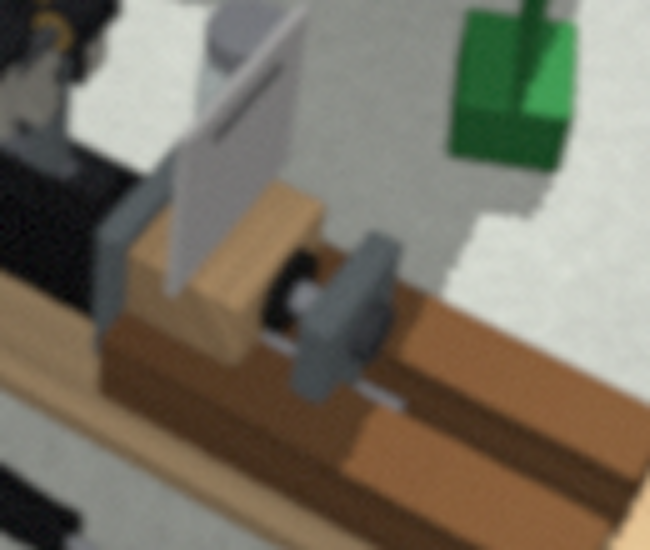

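The foot is seated or within about 2 mm, and the bar stayed put on the return. Now the final pull in small steps. I'll track the jaw and the foot in the image as well as the force.

play_rows([
  [0, 0, 0, -0.0008, -0.004, 0, 0.1],
  [0, 0, 0, 0, 0, 0, 0.1],
])

```text
t: 8.7
eef_pos: [0.4951, -0.0248, 0.1309]
ee_rot: [-3.138, 0.003, -1.773]
force: [1.0, 3.4, -1.4]
width: 0.0159
```

```bash
cat > tr.py <<'E'
import sys
from h import *
np.set_printoptions(precision=2,suppress=True)
f=sys.argv[1]; p,_=save('scene',f)
def track(ref,box,other):
    x0,y0,x1,y1=box
    a=cv2.resize(ref[y0:y1,x0:x1],None,fx=8,fy=8,interpolation=cv2.INTER_CUBIC)
    m=8; b=cv2.resize(other[y0-m:y1+m,x0-m:x1+m],None,fx=8,fy=8,interpolation=cv2.INTER_CUBIC)
    r=cv2.matchTemplate(b,a,cv2.TM_CCOEFF_NORMED); _,v,_,l=cv2.minMaxLoc(r)
    return (l[0]/8-m,l[1]/8-m,round(v,3))
ref=cv2.imread('pics/s8.png')
print('jaw',track(ref,(297,214,322,252),p),'foot',track(ref,(262,204,306,245),p),'card',track(ref,(272,170,303,206),p))
E
python3 st.py; python3 tr.py s9
```

```text
8.7 clamp [ -2.87   2.41 130.92] rot [-179.8     0.19 -101.61] F [ 3.53 -0.33 -1.36] w 15.878850950332698
corr rotvec [-0.  0. -0.]
jaw (-0.5, -0.125, 0.983) foot (0.0, 0.0, 0.997) card (0.0, 0.0, 0.999)
```

play_rows([
  [0, 0, 0, -0.0008, -0.004, 0, 0.1],
  [0, 0, 0, 0, 0, 0, 0.1],
])

```text
t: 9.0
eef_pos: [0.4945, -0.0274, 0.1309]
ee_rot: [-3.138, 0.006, -1.774]
force: [0.5, 6.4, -0.8]
width: 0.0159
```

```bash
python3 st.py; python3 tr.py s10
```

```text
9.0 clamp [ -5.51   2.4  130.94] rot [-179.77    0.36 -101.63] F [ 6.36  0.75 -0.82] w 15.868827421367069
corr rotvec [-0.01  0.01 -0.  ]
jaw (-0.875, -0.25, 0.939) foot (-0.125, 0.0, 0.99) card (0.0, 0.0, 0.999)
```

```bash
cat > cmp.py <<'E'
import cv2,sys
def track(ref,box,other):
    x0,y0,x1,y1=box
    a=cv2.resize(ref[y0:y1,x0:x1],None,fx=8,fy=8,interpolation=cv2.INTER_CUBIC)
    m=10; b=cv2.resize(other[y0-m:y1+m,x0-m:x1+m],None,fx=8,fy=8,interpolation=cv2.INTER_CUBIC)
    r=cv2.matchTemplate(b,a,cv2.TM_CCOEFF_NORMED); _,v,_,l=cv2.minMaxLoc(r)
    return (l[0]/8-m,l[1]/8-m,round(v,3))
B={'jaw':(299,214,324,254),'jawtop':(308,214,322,226),'foot':(262,204,306,245),'card':(272,170,303,206)}
fs=sys.argv[1:]
ref=cv2.imread('pics/s8.png')
for f in fs:
    print(f,{k:track(ref,b,cv2.imread(f'pics/{f}.png')) for k,b in B.items()})
E
python3 cmp.py s0 s6 s7 s8 s9 s10 2>/dev/null || python3 cmp.py scene0 s5 s6 s7 s8 s9 s10
```

```text
scene0 {'jaw': (7.125, 3.5, 0.668), 'jawtop': (-1.375, 6.875, 0.694), 'foot': (8.375, 4.125, 0.714), 'card': (-10.0, 2.5, 0.694)}
s5 {'jaw': (10.0, 6.125, 0.658), 'jawtop': (-1.125, 6.875, 0.752), 'foot': (10.0, 5.375, 0.81), 'card': (-0.375, -0.375, 0.883)}
s6 {'jaw': (0.75, 0.375, 0.976), 'jawtop': (1.0, 0.5, 0.996), 'foot': (0.75, 0.375, 0.994), 'card': (0.25, 0.5, 0.99)}
s7 {'jaw': (-0.25, -0.125, 0.987), 'jawtop': (-0.125, 0.0, 0.996), 'foot': (0.0, 0.0, 0.998), 'card': (0.0, 0.0, 0.999)}
s8 {'jaw': (0.0, 0.0, 1.0), 'jawtop': (0.0, 0.0, 0.999), 'foot': (0.0, 0.0, 1.0), 'card': (0.0, 0.0, 1.0)}
s9 {'jaw': (-0.625, -0.25, 0.988), 'jawtop': (-1.125, -0.5, 0.996), 'foot': (0.0, 0.0, 0.997), 'card': (0.0, 0.0, 0.999)}
s10 {'jaw': (-1.125, -0.375, 0.956), 'jawtop': (-2.125, -1.125, 0.996), 'foot': (-0.125, 0.0, 0.99), 'card': (0.0, 0.0, 0.999)}
```

The foot is seated: it no longer moves in the image while the jaw advances 2.5 and then 4.7 mm. Jaw tracking and the force slope of 1 N/mm put the pad at roughly 6.5–7 mm pressed, so I pull a little more.

play_rows([
  [-0.002, 0.001, 0, -0.0004, -0.002, 0, 0.1],
  [0, 0, 0, 0, 0, 0, 0.1],
])

```text
t: 9.3
eef_pos: [0.4945, -0.0277, 0.1309]
ee_rot: [-3.138, 0.007, -1.774]
force: [0.7, 6.2, -1.2]
width: 0.0158
```

```bash
python3 st.py; python3 tr.py s11; python3 cmp.py s11; python3 st.py; python3 - <<'E'
import cv2
a=cv2.imread('pics/s8.png')[200:255,270:335];b=cv2.imread('pics/s11.png')[200:255,270:335]
cv2.imwrite('pics/cmp11.png',cv2.resize(cv2.hconcat([a,b]),None,fx=6,fy=6,interpolation=2))
E
```

```text
9.3 clamp [ -5.81   2.41 130.93] rot [-179.77    0.41 -101.65] F [ 6.19  0.61 -1.22] w 15.804703123948972
corr rotvec [-0.01  0.01 -0.  ]
jaw (-1.0, -0.25, 0.935) foot (-0.125, 0.0, 0.989) card (0.0, 0.0, 0.999)
s11 {'jaw': (-1.125, -0.375, 0.953), 'jawtop': (-2.125, -1.125, 0.995), 'foot': (-0.125, 0.0, 0.989), 'card': (0.0, 0.0, 0.999)}
9.35 clamp [ -5.85   2.39 130.95] rot [-179.77    0.41 -101.64] F [ 7.78  0.33 -0.69] w 15.810541681386773
corr rotvec [-0.01  0.01 -0.  ]
```

View pics/cmp11.png

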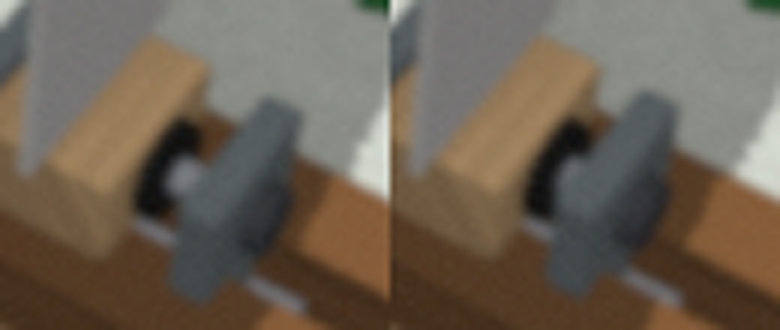

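```bash
python3 - <<'E'
from h import *
np.set_printoptions(precision=2,suppress=True)
def up(i): return cv2.resize(i,None,fx=8,fy=8,interpolation=cv2.INTER_CUBIC)
ims={f:cv2.imread(f'pics/{f}.png') for f in('scene0','s3','s4','s5','s6','s7','s8','s9','s10','s11')}
# jaw top patch from s8 ; pad patch from s8
J=(308,214,322,226)
def loc(box,ref,o,pred):
    x0,y0,x1,y1=box; a=up(ref[y0:y1,x0:x1]); m=5; px,py=pred
    b=up(o[y0+py-m:y1+py+m,x0+px-m:x1+px+m]); r=cv2.matchTemplate(b,a,cv2.TM_CCOEFF_NORMED); _,v,_,l=cv2.minMaxLoc(r)
    return np.array([l[0]/8-m+px,l[1]/8-m+py]),v
def clx(uv,z): return 1e3*cl(onplane('scene',*uv,z))
pr={'scene0':(36,20),'s3':(36,20),'s4':(25,13),'s5':(12,6)}
for f in ims:
    d,v=loc(J,ims['s8'],ims[f],pr.get(f,(0,0)))
    print(f,'jaw d',d,round(v,3),'clamp x',clx(np.array([315,216])+d,.095)[:2])
out=[]
for f in('s4','s5','s8','s11'):
    d,_=loc(J,ims['s8'],ims[f],pr.get(f,(0,0))); dx,dy=np.round(d).astype(int)
    out.append(ims[f][208+dy:256+dy,282+dx:330+dx])
cv2.imwrite('pics/pads.png',cv2.resize(cv2.vconcat([cv2.hconcat(out[:2]),cv2.hconcat(out[2:])]),None,fx=6,fy=6,interpolation=2))
E
```

```text
scene0 jaw d [37.75 18.88] 0.975 clamp x [221.97  29.12]
s3 jaw d [38.25 18.62] 0.974 clamp x [222.51  30.25]
s4 jaw d [26.5 13. ] 0.978 clamp x [197.74  30.17]
s5 jaw d [13.62  6.88] 0.577 clamp x [169.92  29.99]
s6 jaw d [1.  0.5] 0.996 clamp x [141.42  30.69]
s7 jaw d [-0.12  0.  ] 0.996 clamp x [138.92  30.59]
s8 jaw d [0. 0.] 0.999 clamp x [139.13  30.73]
s9 jaw d [-1.12 -0.5 ] 0.996 clamp x [136.63  30.63]
s10 jaw d [-2.12 -1.12] 0.996 clamp x [134.17  30.98]
s11 jaw d [-2.12 -1.12] 0.995 clamp x [134.17  30.98]
```

View pics/pads.png

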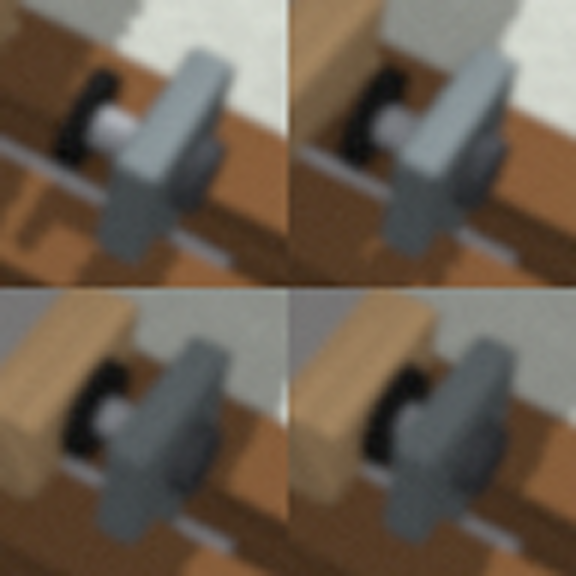

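play_rows([
  [0, 0, 0, -0.0003, -0.0014, 0, 0.1],
])

```text
t: 9.48
eef_pos: [0.4944, -0.0282, 0.131]
ee_rot: [-3.137, 0.009, -1.774]
force: [0.2, 13.7, -0.5]
width: 0.016
```

```bash
python3 st.py; python3 tr.py s12; python3 st.py; python3 tr.py s13; python3 st.py;  python3 - <<'E'
from h import *
np.set_printoptions(precision=2,suppress=True)
def up(i): return cv2.resize(i,None,fx=8,fy=8,interpolation=cv2.INTER_CUBIC)
def loc(box,ref,o,pred):
    x0,y0,x1,y1=box; a=up(ref[y0:y1,x0:x1]); m=5; px,py=pred
    b=up(o[y0+py-m:y1+py+m,x0+px-m:x1+px+m]); r=cv2.matchTemplate(b,a,cv2.TM_CCOEFF_NORMED); _,v,_,l=cv2.minMaxLoc(r)
    return np.array([l[0]/8-m+px,l[1]/8-m+py]),v
pr={'scene0':(36,20),'s3':(36,20),'s4':(25,13),'s5':(12,6)}
ref=cv2.imread('pics/s8.png')
for f in('scene0','s3','s4','s5','s6','s7','s8','s9','s10','s11','s12','s13'):
    im=cv2.imread(f'pics/{f}.png')
    d,_=loc((308,214,322,226),ref,im,pr.get(f,(0,0))); dx,dy=np.round(d).astype(int)
    g=up(im[216+dy:240+dy,288+dx:308+dx]).max(axis=2)
    m=(g<48).astype(np.uint8); n,lab,st,ce=cv2.connectedComponentsWithStats(m); 
    i=1+np.argmax(st[1:,4]); ys,xs=np.where(lab==i)
    # along-bar coordinate (unit in image of bar axis)
    ax=np.array([.895,.445]); pt=np.c_[xs,ys]/8+[288+dx,216+dy]-d
    s=pt@ax; print(f,d,'pad min,5%,mean along bar px',np.percentile(s,1).round(2),np.percentile(s,10).round(2),s.mean().round(2),len(s))
E
```

```text
9.475 clamp [ -6.29   2.35 130.95] rot [-179.75    0.51 -101.65] F [13.41  2.58 -0.49] w 15.982612764364516
corr rotvec [-0.01  0.01  0.  ]
jaw (-1.0, -0.375, 0.936) foot (-0.125, 0.0, 0.989) card (0.0, 0.0, 0.999)
9.525 clamp [ -6.21   2.36 130.94] rot [-179.74    0.53 -101.65] F [11.59  3.15 -0.54] w 15.923250401539518
corr rotvec [-0.01  0.01  0.  ]
jaw (-1.0, -0.25, 0.936) foot (-0.125, 0.0, 0.99) card (0.0, 0.0, 0.999)
9.575 clamp [ -6.23   2.39 130.95] rot [-179.75    0.52 -101.66] F [12.63  2.07 -0.81] w 15.791076677645055
corr rotvec [-0.01  0.01  0.  ]
scene0 [37.75 18.88] pad min,5%,mean along bar px 362.63 363.4 365.6 5963
s3 [38.25 18.62] pad min,5%,mean along bar px 362.63 363.52 365.32 4390
s4 [26.5 13. ] pad min,5%,mean along bar px 363.07 363.86 365.76 4395
s5 [13.62  6.88] pad min,5%,mean along bar px 363.3 364.02 366.16 5291
s6 [1.  0.5] pad min,5%,mean along bar px 364.82 365.54 367.62 4773
s7 [-0.12  0.  ] pad min,5%,mean along bar px 365.14 365.86 367.91 4785
s8 [0. 0.] pad min,5%,mean along bar px 365.04 365.76 367.83 4789
s9 [-1.12 -0.5 ] pad min,5%,mean along bar px 366.27 366.99 369.01 4698
s10 [-2.12 -1.12] pad min,5%,mean along bar px 367.44 368.11 370.05 4558
s11 [-2.12 -1.12] pad min,5%,mean along bar px 367.44 368.11 370.04 4522
s12 [-2.25 -1.12] pad min,5%,mean along bar px 367.55 368.22 370.14 4506
s13 [-2.25 -1.12] pad min,5%,mean along bar px 367.55 368.23 370.13 4480
```

The dynamic pull force of 12–13.4 N, less spring and friction, gives a pad press of at least 5.4–6.3 N. Jaw tracking gives about 7 mm. I nudge about 1 mm more to centre on 8.

play_rows([
  [0, 0, 0, -0.0004, -0.002, 0, 0.1],
])

```text
t: 9.7
eef_pos: [0.4943, -0.0287, 0.131]
ee_rot: [-3.137, 0.011, -1.774]
force: [-0.2, 16.0, -0.1]
width: 0.0154
```

```bash
python3 st.py; python3 tr.py s14; python3 st.py; python3 cmp.py s13 s14
```

```text
9.7 clamp [ -6.78   2.33 130.96] rot [-179.72    0.65 -101.65] F [15.63  3.43 -0.09] w 15.362535758995376
corr rotvec [-0.01  0.01  0.  ]
jaw (-1.0, -0.375, 0.924) foot (-0.125, 0.0, 0.987) card (0.0, 0.0, 0.999)
9.75 clamp [ -6.86   2.38 130.95] rot [-179.73    0.66 -101.65] F [14.03  4.03 -0.22] w 16.119284077872432
corr rotvec [-0.01  0.01  0.  ]
s13 {'jaw': (-1.125, -0.375, 0.954), 'jawtop': (-2.25, -1.125, 0.995), 'foot': (-0.125, 0.0, 0.99), 'card': (0.0, 0.0, 0.999)}
s14 {'jaw': (-1.25, -0.5, 0.946), 'jawtop': (-2.375, -1.25, 0.995), 'foot': (-0.125, 0.0, 0.987), 'card': (0.0, 0.0, 0.999)}
```

```bash
python3 - <<'E'
from h import *
np.set_printoptions(precision=2,suppress=True)
for i in range(10):
    p,_=save(('scene','wrist')[i%2],f'e{i}'); s=get_state(); print(round(s['t'],2),1e3*cl(s['eef_pos']),R.T@s['force'],1e3*s['width'])
p=cv2.imread('pics/e8.png'); cv2.imwrite('pics/e8c.png',cv2.resize(p[130:310,180:400],None,fx=3.5,fy=3.5,interpolation=2))
E
python3 cmp.py e0 e8
```

```text
9.8 [ -6.84   2.36 130.94] [13.67  2.96 -0.66] 15.642739771771458
9.85 [ -6.85   2.36 130.94] [12.95  2.79 -0.1 ] 15.75320068231639
9.9 [ -6.86   2.35 130.94] [13.97  2.72 -0.67] 15.978578067004007
9.95 [ -6.83   2.35 130.96] [13.25  3.11 -0.8 ] 15.884736920132058
10.0 [ -6.83   2.35 130.94] [13.14  2.77 -0.06] 15.661683136228676
10.05 [ -6.86   2.38 130.93] [13.4   4.02 -0.26] 15.741492684124198
10.1 [ -6.83   2.36 130.95] [13.47  3.41  0.28] 15.634164378660827
10.15 [ -6.84   2.36 130.94] [13.34  2.43 -0.65] 15.609895467473663
10.2 [ -6.86   2.37 130.94] [14.46  4.26 -0.93] 15.680590441113765
10.25 [ -6.84   2.36 130.93] [14.33  2.68 -0.57] 15.67234672134947
e0 {'jaw': (-1.25, -0.5, 0.944), 'jawtop': (-2.375, -1.25, 0.994), 'foot': (-0.125, 0.0, 0.987), 'card': (0.0, 0.0, 0.999)}
e8 {'jaw': (-1.25, -0.5, 0.944), 'jawtop': (-2.375, -1.25, 0.994), 'foot': (-0.125, 0.0, 0.987), 'card': (0.0, 0.0, 0.999)}
```

View pics/e8c.png

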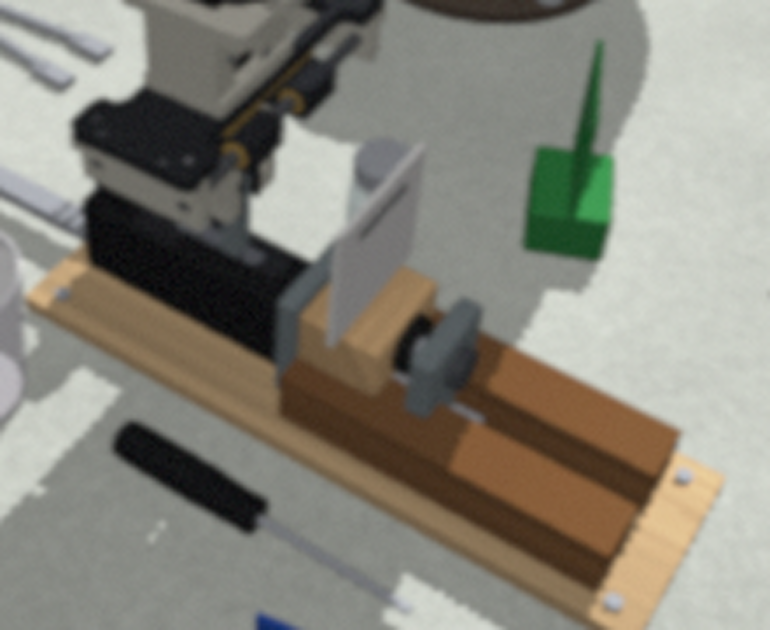

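View pics/e9.png

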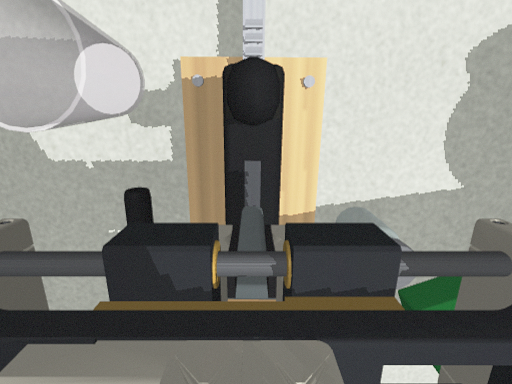

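The foot sits flush on the fixed jaw, the pad is about half in, the trigger is held, and pose and force have been steady for 0.5 s. The driver, cup and shaker are undisturbed. Handing in.

```bash
python3 - <<'E'
from station import *
print(job_done()); print(get_state()['t'])
E
```

```text
the job is handed in; nothing more can be done
None
the job is handed in; nothing more can be done
```

The menu stand is clamped and the arm is still holding the trigger back, about 7 mm from rest. I handed the job in at about 10.3 s of the 54 s allowed. It took three full strokes plus a short final pull, pinching the trigger by its sides.

- **Foot against the jaw:** in the scene camera the foot stopped moving (under 0.3 mm) while the far jaw kept advancing, so it is seated on the fixed jaw.
- **Pad pressed about half-way:** the far jaw went on about 5 mm after seating, with roughly 2 mm of press already there. The steady pull of 13–14.5 N also fits, so I put the press at about 7 mm of 16. The separate estimates ran from 6.5 to 9 mm, none of them near fully in.
- **Steady hold:** pose, force and grip width did not drift over the last 0.5 s I checked before handing in.
- **Bystanders:** the arm never went near the screwdriver, shaker or cup, and the last pictures show them in place, judged by eye.
- **Disagreements:** the wrist camera and the fixed cameras differed by about 3 mm on the trigger's sideways position. I aimed between them, and the grip closed at 16 mm, the post's width. The overhead camera was blocked by the arm at the end, so the seating check rests on the scene camera and the force readings.

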